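# Put the precision screwdrivers away in the slanted two-bay holder

## Task

Put the two screwdrivers away blade down in the slanted holder in the vise, one in each bay, and push each one down past the bay's spring until its blade stands on the bottom. Don't shift the holder in the jaws, and leave the sound processor, tweezers, denture cup and vial where they are.

Things in the scene. Friction and masses are not known exactly. Their poses are not given: they have to be found in the camera images.
- red_driver: Precision screwdriver, red eight-sided handle, black end cap, 130 mm long: handle with cap 80 mm, 14 mm across flats; 14 mm taper; steel shaft with flat blade 36 mm, 5 mm thick. 30 to 65 g. Origin half way along, on the handle's underside; x along it to the blade, z up as it lies: centre line at z = 7 mm, cap face x = -65, handle end x = 15, blade tip x = 65 mm.
- yellow_driver: Precision screwdriver, yellow eight-sided handle, black end cap, 130 mm long: handle with cap 80 mm, 14 mm across flats; 14 mm taper; steel shaft with flat blade 36 mm, 5 mm thick. 30 to 65 g. Origin half way along, on the handle's underside; x along it to the blade, z up as it lies: centre line at z = 7 mm, cap face x = -65, handle end x = 15, blade tip x = 65 mm.
- red_driver_tip (a point): The tip of the blade of the red screwdriver, on its centre line; axes as the screwdriver's. It starts lying on the bench, blade away from the robot. The balance point is about 80 mm from the tip.
- yellow_driver_tip (a point): The tip of the blade of the yellow screwdriver, on its centre line; axes as the screwdriver's. It starts lying on the bench, blade away from the robot. The balance point is about 80 mm from the tip.
- red_driver_cap (a point): Centre of the flat end face of the red screwdriver's black cap, on its centre line, where it is pressed; axes as the screwdriver's.
- yellow_driver_cap (a point): Centre of the flat end face of the yellow screwdriver's black cap, on its centre line, where it is pressed; axes as the screwdriver's.
- holder: Aluminium tool holder with two bays, 49 x 26 x 109 mm outside, nipped between the green vise jaws and leaning 35 to 45 degrees from vertical, its mouth up and towards the vise's -x side. z points up out of the bays along their centre lines, x across from lower to upper bay, y along the vise screw. Origin where the jaws grip it, 92 mm below the mouth. A hard sideways shove turns it in the jaws.
- bay_upper (a point): Centre of the mouth of the upper bay (the one farther from the robot); axes as the holder's, z pointing out of the bay. Each bay is 20 x 20 mm inside, 3 mm walls, 106 mm deep from mouth to floor. With its blade on the floor a screwdriver leaves 24 mm of its cap end standing out, too little for a gripper to hold while pushing it home.
- bay_lower (a point): The same for the lower bay, nearer the robot; the bay centres are 23 mm apart along the holder's x.
- leaf_upper: Steel leaf spring on the upper (+x) wall inside the upper bay. Origin: the centre of its rounded crest (5 mm radius), 34 mm below the mouth. The crest stands in to 10.5 mm from the lower wall: shaft and blade pass, but a handle that is let go slides only till its taper rests on the crest, with about 55 mm standing out. It takes 5 to 15 N along the bay to push it past; the spring then grips it.
- leaf_lower: The same leaf spring in the lower bay.
- vise: Small cast-iron bench vise bolted to the bench, 103 mm high, jaws 66 mm wide closing along y, screw and tommy bar towards +y (to 105 mm from the origin), foot 100 x 100 mm. Origin on the bench straight below the point where the jaws grip the holder; z up. The holder's mouth is about 60 mm to -x of the origin and 155 mm above the bench.
- sound_processor: Bystander: matte grey cochlear sound processor, a curved body about 50 x 35 mm and 12 mm high lying on its side; origin at its middle on the bench.
- tweezers: Bystander: steel tweezers lying flat, 125 mm long along their x, 20 mm wide, 9 mm high; origin at the middle on the bench.
- denture_cup: Bystander: open blue plastic denture cup, 84 mm across and 72 mm high; origin at the centre of its base.
- dome_vial: Bystander: clear vial of spare domes with a white cap, 32 mm across and 55 mm high; origin at the centre of its base.

How it is judged:
On the way:
1. one screwdriver stands blade down on the bottom of a bay (((z of red_driver_tip in the frame of bay_upper between -0.11 and -0.102 m and x of red_driver_tip in the frame of bay_upper between -0.01 and 0.01 m and y of red_driver_tip in the frame of bay_upper between -0.01 and 0.01 m and angle between the x axis of red_driver and the z axis of bay_upper, either way round below 0.15 rad) or (z of red_driver_tip in the frame of bay_lower between -0.11 and -0.102 m and x of red_driver_tip in the frame of bay_lower between -0.01 and 0.01 m and y of red_driver_tip in the frame of bay_lower between -0.01 and 0.01 m and angle between the x axis of red_driver and the z axis of bay_lower, either way round below 0.15 rad) or (z of yellow_driver_tip in the frame of bay_upper between -0.11 and -0.102 m and x of yellow_driver_tip in the frame of bay_upper between -0.01 and 0.01 m and y of yellow_driver_tip in the frame of bay_upper between -0.01 and 0.01 m and angle between the x axis of yellow_driver and the z axis of bay_upper, either way round below 0.15 rad) or (z of yellow_driver_tip in the frame of bay_lower between -0.11 and -0.102 m and x of yellow_driver_tip in the frame of bay_lower between -0.01 and 0.01 m and y of yellow_driver_tip in the frame of bay_lower between -0.01 and 0.01 m and angle between the x axis of yellow_driver and the z axis of bay_lower, either way round below 0.15 rad))), for 0.2 s.
At the end, for the whole second after the job is handed in: Each screwdriver stands blade down in a bay of its own (either way round), its blade tip within 4 mm of the bay's floor and its centre line within about 8 degrees of the bay's, at rest ((((z of red_driver_tip in the frame of bay_upper between -0.11 and -0.102 m and x of red_driver_tip in the frame of bay_upper between -0.01 and 0.01 m and y of red_driver_tip in the frame of bay_upper between -0.01 and 0.01 m and angle between the x axis of red_driver and the z axis of bay_upper, either way round below 0.15 rad) and (z of yellow_driver_tip in the frame of bay_lower between -0.11 and -0.102 m and x of yellow_driver_tip in the frame of bay_lower between -0.01 and 0.01 m and y of yellow_driver_tip in the frame of bay_lower between -0.01 and 0.01 m and angle between the x axis of yellow_driver and the z axis of bay_lower, either way round below 0.15 rad)) or ((z of red_driver_tip in the frame of bay_lower between -0.11 and -0.102 m and x of red_driver_tip in the frame of bay_lower between -0.01 and 0.01 m and y of red_driver_tip in the frame of bay_lower between -0.01 and 0.01 m and angle between the x axis of red_driver and the z axis of bay_lower, either way round below 0.15 rad) and (z of yellow_driver_tip in the frame of bay_upper between -0.11 and -0.102 m and x of yellow_driver_tip in the frame of bay_upper between -0.01 and 0.01 m and y of yellow_driver_tip in the frame of bay_upper between -0.01 and 0.01 m and angle between the x axis of yellow_driver and the z axis of bay_upper, either way round below 0.15 rad))) and linear speed of each of red_driver, yellow_driver below 0.02 m/s); the robot touches nothing.
It fails at once if the holder is shifted or turned in the jaws: its mouth moves more than 10 mm (distance of bay_upper from where it was at the start of the episode above 0.01 m).
It fails at once if the sound processor is moved more than 20 mm (distance of sound_processor from where it was at the start of the episode above 0.02 m).
It fails at once if the tweezers is moved more than 20 mm (distance of tweezers from where it was at the start of the episode above 0.02 m).
It fails at once if the denture cup is moved more than 20 mm (distance of denture_cup from where it was at the start of the episode above 0.02 m).
It fails at once if the dome vial is moved more than 20 mm (distance of dome_vial from where it was at the start of the episode above 0.02 m).
It also fails if it takes over 64 s, if anything falls off the work surface, if the arm or the gripper's body presses on something with over 40 N, if the wrist force passes 120 N, or if a joint passes its speed limit or range.

## Robot

A 7-joint arm with a two-finger parallel gripper is mounted at the origin on the work surface. World frame = base frame: x ahead of the robot, y to its left, z up, the work surface at z = 0. Lengths are in m, angles in rad, forces in N, time in s.
With the tool pointing down it reaches from about 0.4 to 0.875 m from the base axis. Payload 19.3 kg.
Tool frame: the origin (TCP) lies at the very end of the fingers, on their centre line; the grasp point (between the pads) lies 19 mm behind it; z points along the fingers, y is the direction in which the jaws open and shut (so a half turn about z gives the same grasp; the last joint's range is limited). The gripper opens to 85 mm and grips with 20 to 120 N. Pads are 22 mm wide; open, the fingers measure 114 mm over their backs; the gripper's body (76 mm by 85 mm) begins 54 mm behind the grasp point. The pads swing forward as they close: fully open they stand 13 mm farther back than shut.
Start: joints at [1.134, 0.521, -0.036, 1.599, 0.021, 1.021, -0.113], TCP at [0.224, -0.583, 0.231] pointing down, gripper open.
Joint ranges: [-2.91, 2.91], [-0.3, 2.13], [-1.5, 1.42], [0.17, 2.43], [-1.26, 4.41], [0.16, 1.93], [-2.52, 2.52]. Speed limits (rad/s): [1.89, 1.89, 2.39, 2.39, 3.01, 3.01, 3.01].

## Interface

Orientations are given as [roll, pitch, yaw] about the fixed x, y, z axes, in that order (R = Rz(yaw) Ry(pitch) Rx(roll)).
In Python, from workcell import bot gives the robot as it stands.
- The arm moves only by the tool carry_out, never from a script. Its argument "targets" is a list of rows, each a list of 7 numbers: the shift along the tool's x, y, z in mm, then the turn, a rotation vector about the tool's x, y, z in units of 6 degrees (1.0 is 6 degrees), then the closure in counts, from 0 (fully open) to 255 (shut). A call has 1 to 5 rows; each row shifts and turns the commanded pose from where the row before left it, along the tool's axes as they then stand; what a row does not reach is not made up. A row lasts 1/12 s, in which the tool goes at most 41.7 mm and 7.16 degrees, less where a joint would pass 70% of its speed; a pose out of reach is approached as far as the arm can. A call is refused whole if a number of a shift passes 41.7 or a number of a turn 1, either way. A call with a gripper value outside its range is refused whole. The fingers move at their own pace and stop on an object; "force" is the grip in N (left out, the last holds). Time passes only in rows, so rows that do not move let the fingers close. It gives the time, the measured TCP pose, the force and the opening at its end, in the units of the state.
- bot.observe(): the state, without advancing time (a new reading comes with each control period).
- bot.grab_frame(name): name is "side" or "top"; returns a dict with "color" (420x560x3 uint8, red, green, blue), "z_map" (420x560 float32, m along the optical axis (not along the pixel's ray), 0 where there is no reading), "K" (3x3 intrinsics, pixels), "cam_to_world" (4x4, takes a point from camera to world coordinates). Camera axes: x right, y down, z forward; pixel columns grow to the right and rows downward; lengths in m; the calibration is good to about 2 mm. A picture is of the moment at which its call begins.
- bot.job_done(): hands the job in, once; it reports no verdict.
The state is a dict: "clock": time; "qpos": joint angles; "qd": joint speeds; "joint_efforts": joint torques, N m; "position": TCP position; "tool_rot": TCP orientation; "force": force on the tool from outside, world axes, zero at the start; "moment": the same for the moment, N m; "grip_width": finger opening in m.
Only numpy, scipy, OpenCV 4.12 (cv2) and the standard library are available. Lean on these libraries where they do the work, as an engineer would, in place of code of your own. Each camera call takes 0.05 s, during which the arm holds its last target. There are 200 camera calls.

## Working session

There is one attempt and no reset: what is moved stays moved. The work goes in short steps, Python scripts to look and compute and a tool call to move; the robot and the scene stay as the last step left them, time stands still between calls to the robot, and variables do not carry over. Pictures are saved under pics/ and viewed, about 8 in all and at most 12, crops included, and the job is handed in when it is done.

Besides the shell and the picture viewer there is one more tool, called after "Call:" in YAML: its name, and indented under it one key for each argument. carry_out: Moves the arm, as the interface text tells. Its arguments: {"type":"object","properties":{"targets":{"type":"array","items":{"type":"array","items":{"type":"number"}}},"force":{"type":"number"}},"required":["targets"]}

```bash
ls; mkdir -p pics; python3 - <<'E'
from workcell import bot
import cv2,numpy as np
print(bot.observe())
for n in ("side","top"):
    f=bot.grab_frame(n); np.savez(f"{n}0.npz",**f)
    cv2.imwrite(f"pics/{n}0.png",cv2.resize(f["color"][:,:,::-1],(800,600)))
    print(n,f["K"].round(1).tolist(),f["cam_to_world"].round(3).tolist())
E
```

```text
pics
{'clock': 0.0, 'qpos': array([ 1.1337958 ,  0.52202776, -0.03631008,  1.59998788,  0.02116868,
        1.02109289, -0.11278917]), 'qd': array([-3.41611134e-04,  1.34905356e-03,  3.28029678e-05,  5.78153696e-04,
       -5.73229664e-04, -7.92511824e-04, -1.34441177e-03]), 'joint_efforts': array([-1.44343707e-03, -9.27123213e+01,  1.97966024e+00, -3.69939923e+01,
        1.78871560e-02,  8.29921832e-03,  9.06406444e-05]), 'position': array([ 0.22399091, -0.5831308 ,  0.23072455]), 'tool_rot': array([-3.14046219e+00,  6.22165879e-05,  3.66769658e-01]), 'force': array([ 0.15203046, -0.00978625, -0.05409958]), 'moment': array([-0.00811536,  0.01226351, -0.02813457]), 'grip_width': 0.08529596224087606}
side [[409.0, 0.0, 277.1], [0.0, 409.0, 217.0], [0.0, 0.0, 1.0]] [[0.873, -0.348, 0.341, 0.305], [-0.487, -0.644, 0.589, -0.556], [0.015, -0.681, -0.732, 0.684], [0.0, 0.0, 0.0, 1.0]]
top [[461.1, 0.0, 277.8], [0.0, 461.1, 216.5], [0.0, 0.0, 1.0]] [[-0.018, -0.981, 0.192, 0.376], [-1.0, 0.021, 0.014, -0.086], [-0.018, -0.192, -0.981, 1.122], [0.0, 0.0, 0.0, 1.0]]
```

View pics/side0.png

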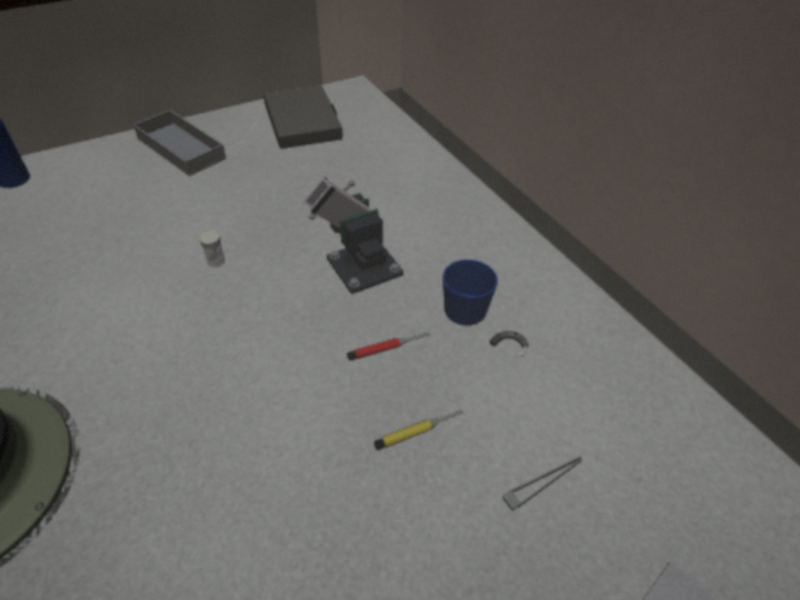

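View pics/top0.png

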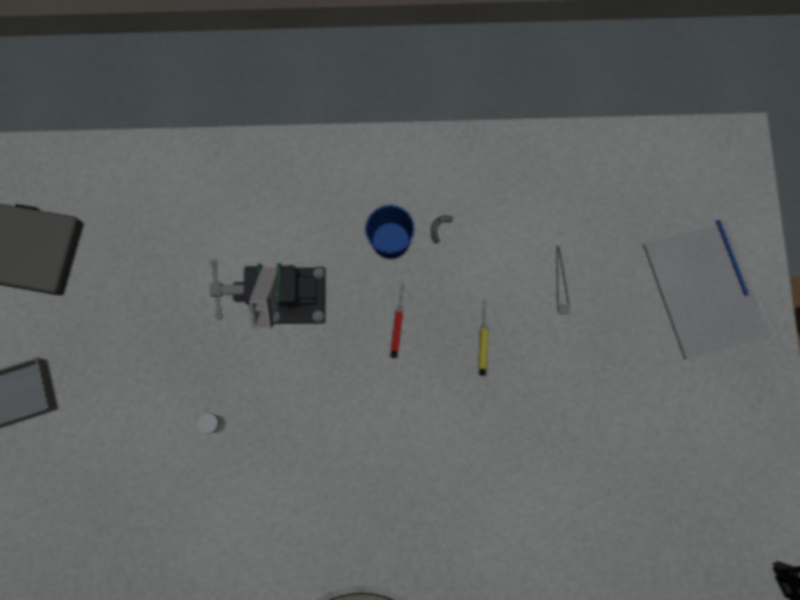

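The side view shows the vise at about (365,235), red driver (350,355)-(428,335) and yellow driver (380,443)-(462,412). The top view shows the holder at about (263,298), red (394,352)-(402,288) and yellow (483,372)-(484,303). Next I'll segment the drivers and enlarge the holder.

```bash
cat > h.py <<'E'
import numpy as np,cv2
from scipy.spatial.transform import Rotation as R
def load(n): return dict(np.load(n))
def px(f,uv,z):
    u,v=uv;K=f["K"];c=np.array([(u-K[0,2])/K[0,0],(v-K[1,2])/K[1,1],1])*z
    return f["cam_to_world"][:3,:3]@c+f["cam_to_world"][:3,3]
def ray(f,uv):
    o=f["cam_to_world"][:3,3];d=px(f,uv,1.)-o;return o,d/np.linalg.norm(d)
def onz(f,uv,z):
    o,d=ray(f,uv);return o+d*(z-o[2])/d[2]
def tri(fa,a,fb,b):
    o1,d1=ray(fa,a);o2,d2=ray(fb,b)
    t=np.linalg.lstsq(np.c_[d1,-d2],o2-o1,rcond=None)[0]
    p,q=o1+d1*t[0],o2+d2*t[1];return (p+q)/2,np.linalg.norm(p-q)
def cloud(f):
    z=f["z_map"];v,u=np.indices(z.shape);K=f["K"]
    c=np.dstack([(u-K[0,2])/K[0,0]*z,(v-K[1,2])/K[1,1]*z,z])
    return c@f["cam_to_world"][:3,:3].T+f["cam_to_world"][:3,3]
def mask(f,name):
    h=cv2.cvtColor(f["color"],cv2.COLOR_RGB2HSV)
    H,S,V=h[...,0],h[...,1],h[...,2]
    return ((H<8)|(H>172))&(S>130)&(V>60) if name=="red" else (H>20)&(H<35)&(S>120)&(V>60)
E
python3 - <<'E'
from h import *
s,t=load("side0.npz"),load("top0.npz")
for n in("red","yellow"):
    cen=[]
    for f in(s,t):
        m=mask(f,n).astype(np.uint8);k,l,st,c=cv2.connectedComponentsWithStats(m)
        i=1+np.argmax(st[1:,4]);v,u=np.where(l==i);P=np.c_[u,v].astype(float);ct=P.mean(0)
        w=np.linalg.svd(P-ct)[2][0] if 0 else np.linalg.eigh(np.cov(P.T))[1][:,1]
        q=(P-ct)@w;e=[ct+w*q.min(),ct+w*q.max()];cen.append(ct)
        W=[onz(f,x,.009) for x in e];d=W[1]-W[0]; d*=np.sign(d[0])
        print(n,st[i,4],ct.round(1),[x.round(4).tolist() for x in W],"len",np.linalg.norm(d).round(4),"yaw",np.degrees(np.arctan2(d[1],d[0])).round(1),"cen",onz(f,ct,.009).round(4),"depthz",np.median(cloud(f)[l==i][:,2]).round(4))
    print("tri",tri(s,cen[0],t,cen[1]))
a=cv2.resize(s["color"][115:205,208:288,::-1],(400,450),interpolation=cv2.INTER_CUBIC)
b=cv2.resize(t["color"][165:255,140:220,::-1],(400,450),interpolation=cv2.INTER_CUBIC)
cv2.imwrite("pics/hold.png",np.clip(np.hstack([a,b])*1.6,0,255).astype(np.uint8))
for f in(s,t):
    C=cloud(f);m=(abs(C[...,0]-.38)<.2)&(C[...,1]>0.02)&(C[...,1]<.3)&(C[...,2]>.1)&(C[...,2]<.3)
    v,u=np.where(m);print(m.sum(),u.min(),u.max(),v.min(),v.max(),C[m].min(0),C[m].max(0))
E
```

```text
red 156 [263.7 243.1] [[0.5901, -0.0709, 0.009], [0.525, -0.0612, 0.009]] len 0.0658 yaw -8.5 cen [ 0.5572 -0.066   0.009 ] depthz 0.013
red 116 [277.2 232. ] [[0.5897, -0.0726, 0.009], [0.5232, -0.0634, 0.009]] len 0.0672 yaw -7.9 cen [ 0.5553 -0.0679  0.009 ] depthz 0.0137
tri (array([ 0.5554339 , -0.0680776 ,  0.01204828]), np.float64(0.0012551371967051159))
yellow 220 [284.6 302.6] [[0.5582, -0.2153, 0.009], [0.491, -0.2099, 0.009]] len 0.0674 yaw -4.6 cen [ 0.5242 -0.2126  0.009 ] depthz 0.013
yellow 121 [337.8 243.2] [[0.5572, -0.2169, 0.009], [0.4912, -0.2117, 0.009]] len 0.0663 yaw -4.5 cen [ 0.5247 -0.2143  0.009 ] depthz 0.0135
tri (array([ 0.52392264, -0.21387867,  0.01140435]), np.float64(0.0009727049706945304))
360 213 233 126 156 [0.54489679 0.11816346 0.10234911] [0.5799625  0.15081458 0.17117671]
284 174 192 210 229 [0.54453914 0.12018613 0.10258712] [0.57996054 0.15029404 0.17290358]
```

View pics/hold.png

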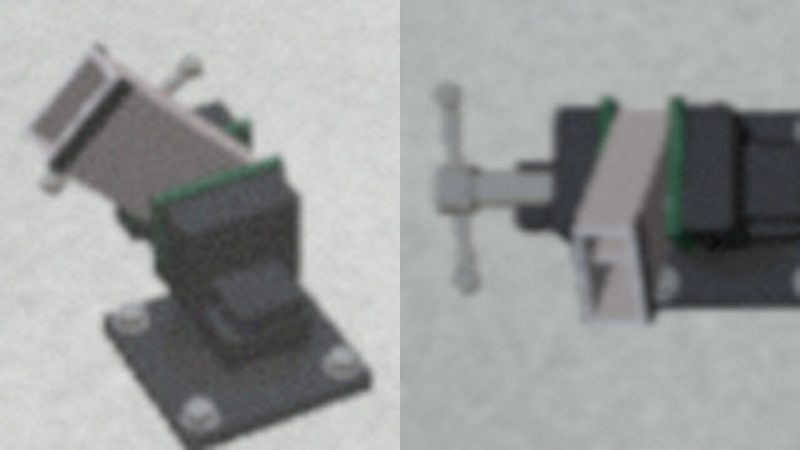

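The crops show the holder mouth as a quad at about (98,45),(125,78),(60,172),(30,135) in the side view and (575,235),(635,225),(650,320),(585,322) in the top view. I'll look closer at the mouth and fit its planes from depth.

```bash
python3 - <<'E'
from h import *
s,t=load("side0.npz"),load("top0.npz")
a=cv2.resize(s["color"][120:160,206:246,::-1],(400,400),interpolation=cv2.INTER_LINEAR)
b=cv2.resize(t["color"][193:233,165:205,::-1],(400,400),interpolation=cv2.INTER_LINEAR)
g=np.clip((np.hstack([a,b]).astype(float)-20)*1.9,0,255).astype(np.uint8)
for k in range(0,800,50): cv2.putText(g,str(k%400//10),(k,8),0,.3,(0,0,255)); cv2.line(g,(k,0),(k,3),(0,0,255)); cv2.line(g,(0,k),(5,k),(0,0,255))
cv2.imwrite("pics/mouth.png",g)
# depth: jaws, holder planes
C=cloud(s);Ct=cloud(t)
for nm,c in(("s",C),("t",Ct)):
    m=(c[...,0]>.5)&(c[...,0]<.64)&(c[...,1]>.09)&(c[...,1]<.18)&(c[...,2]>.1)
    P=c[m];np.save("P"+nm,P)
    # greedy planes by ransac
    rng=np.random.default_rng(0)
    for it in range(3):
        best=None
        for _ in range(800):
            p=P[rng.choice(len(P),3,False)];n=np.cross(p[1]-p[0],p[2]-p[0]);L=np.linalg.norm(n)
            if L<1e-5: continue
            n/=L;i=abs((P-p[0])@n)<.0015
            if best is None or i.sum()>best.sum():best=i
        Q=P[best];c0=Q.mean(0);n=np.linalg.svd(Q-c0)[2][2];n*=np.sign(n[2])
        print(nm,len(Q),"n",n.round(3),"c",c0.round(4),"min",Q.min(0).round(3),"max",Q.max(0).round(3));P=P[~best]
        if len(P)<30:break
E
```

```text
s 420 n [-0.004  1.     0.016] c [0.5886 0.1223 0.1295] min [0.547 0.12  0.1  ] max [0.639 0.124 0.169]
s 144 n [-0.027 -0.013  1.   ] c [0.6161 0.1082 0.1021] min [0.584 0.092 0.1  ] max [0.639 0.172 0.104]
s 99 n [-0.038  0.998  0.053] c [0.5681 0.1454 0.1483] min [0.545 0.144 0.13 ] max [0.614 0.148 0.171]
t 225 n [0.01  0.021 1.   ] c [0.6175 0.1293 0.1022] min [0.576 0.093 0.1  ] max [0.64  0.175 0.105]
t 229 n [ 0.74  -0.009  0.672] c [0.6076 0.1352 0.1402] min [0.578 0.121 0.104] max [0.64  0.172 0.173]
t 142 n [0.001 1.    0.002] c [0.5854 0.1219 0.1304] min [0.545 0.12  0.1  ] max [0.634 0.123 0.17 ]
```

View pics/mouth.png

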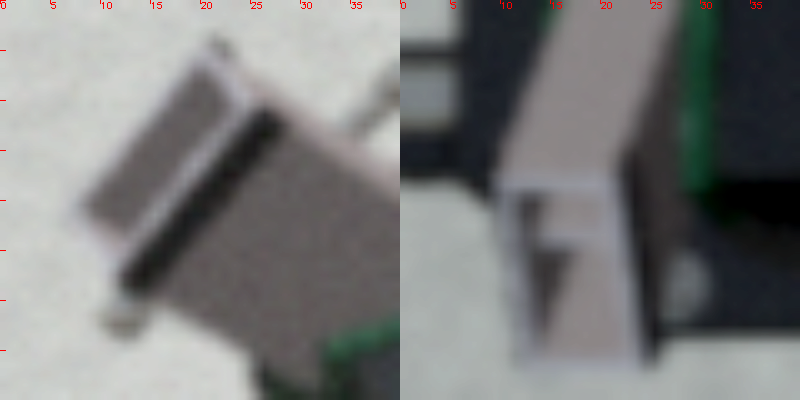

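The mouth corners in the side crop are (21,4.5),(25.5,10),(12.3,25.5),(7.5,21). In the top crop they are (9.7,17.5),(21.3,17),(24.3,36.3),(12,36.5), with the divider at y≈24. I'll fit the pose.

```bash
python3 - <<'E'
from h import *
from scipy.optimize import least_squares
s,t=load("side0.npz"),load("top0.npz")
S=np.array([[21,4.5],[25.5,10],[12.3,25.3],[7.5,21]])+[205.5,119.5]
T=np.array([[9.7,17.5],[21.3,17.],[24.3,36.3],[12,36.5]])+[164.5,192.5]
L=np.array([[24.5,13,0],[24.5,-13,0],[-24.5,-13,0],[-24.5,13,0]])/1e3
def proj(f,P):
    M=np.linalg.inv(f["cam_to_world"]);c=P@M[:3,:3].T+M[:3,3];return (c[:,:2]/c[:,2:])*[f["K"][0,0],f["K"][1,1]]+[f["K"][0,2],f["K"][1,2]]
def pose(p): return R.from_euler("zy",[p[4],-p[3]]).as_matrix()
def res(p,full=True):
    W=L@pose(p).T+p[:3];return np.r_[(proj(s,W)-S).ravel(),(proj(t,W)-T).ravel()]
r=least_squares(res,[.56,.135,.155,.7,0.])
print("mouth",r.x[:3].round(4),"lean/yaw deg",np.degrees(r.x[3:]).round(1),r.fun.round(1))
r2=least_squares(lambda q:res(np.r_[q,0]),[.56,.135,.155,.7]);print(r2.x[:3].round(4),np.degrees(r2.x[3]))
for i in range(4): print(tri(s,S[i],t,T[i]))
# depth: upper face from both clouds, y in 0.124..0.146, fit line in xz
for n in "st":
    P=np.load(f"P{n}.npy");
    for th in (38,40,42):
        a=np.radians(th);nx=np.array([np.cos(a),0,np.sin(a)])
    m=(P[:,1]>.126)&(P[:,1]<.144)&(P[:,2]>.112)&(P[:,0]>.58);Q=P[m][:,[0,2]]
    if len(Q)>8:
        c=Q.mean(0);d=np.linalg.svd(Q-c)[2][0];d*=np.sign(d[1]);print(n,len(Q),c,"lean",np.degrees(np.arctan2(-d[0],d[1])),"resid",((Q-c)@[-d[1],d[0]]).std())
    f=P[abs(P[:,1]-.122)<.003];print("face -y extents: top point",f[f[:,2].argmax()],"left",f[f[:,0].argmin()])
E
```

```text
mouth [0.563  0.1341 0.1579] lean/yaw deg [43.  -0.7] [-0.  -1.1  0.5 -0.2 -0.6  2.  -0.5 -0.3 -0.5 -0.5  0.3 -0.1 -0.1 -0.
  0.2 -0.1]
[0.563  0.1341 0.1579] 42.486123005604135
(array([0.5805905 , 0.14641637, 0.17229108]), np.float64(0.00021599109048427628))
(array([0.58040072, 0.12165961, 0.17363762]), np.float64(0.0007123660657296763))
(array([0.54502355, 0.11977069, 0.14702426]), np.float64(0.002279007245116121))
(array([0.54588192, 0.14824172, 0.13951025]), np.float64(0.0011659968191254661))
s 47 [0.60406085 0.14525368] lean 42.35018389433072 resid 0.00036254477854137055
face -y extents: top point [0.57894133 0.12483791 0.17077826] left [0.54532822 0.12389889 0.13862932]
t 155 [0.60404338 0.14211627] lean 43.30782742100181 resid 0.005539013720633961
face -y extents: top point [0.5782361  0.12183031 0.17020643] left [0.54532671 0.124009   0.13641926]
```

The holder fit is consistent: mouth centre about (0.562, 0.135, 0.155), lean about 42.5°, yaw about 0. The drivers triangulate at z≈12 mm, which fits a 14 mm handle. Now I'll plan the move to the yellow driver.

```bash
cat > nav.py <<'E'
import sys
from h import *
from workcell import bot
def nav(pos,rot,n=None):
    o=bot.observe();A=R.from_euler("xyz",o["tool_rot"]);B=rot if isinstance(rot,R) else R.from_euler("xyz",rot)
    T=np.eye(4);T[:3,:3]=(A.inv()*B).as_matrix();T[:3,3]=A.inv().apply(np.array(pos)-o["position"])
    w=R.from_matrix(T[:3,:3]).as_rotvec();units=np.degrees(w)/6
    from scipy.linalg import logm,expm
    n=n or max(1,int(np.ceil(max(np.abs(units).max()/.98,np.linalg.norm(w)/np.radians(7),np.linalg.norm(T[:3,3])/.040))))
    D=np.real(expm(logm(T)/n));print("clk",round(o["clock"],2),"n",n,"row",(D[:3,3]*1e3).round(1).tolist(),(np.degrees(R.from_matrix(D[:3,:3]).as_rotvec())/6).round(3).tolist(),
      "total mm",(T[:3,3]*1e3).round(1),"units",units.round(2))
def state():
    o=bot.observe();print({k:np.round(o[k],4).tolist() for k in("clock","qpos","position","tool_rot","force","grip_width")})
E
python3 -c "
from nav import *
nav([.504,-.212,.07],[np.pi,0,-.0794])"
```

```text
clk 0.1 n 13 row [26.0, -24.9, 12.4] [-0.001, 0.0, 0.328] total mm [ 394.5 -245.9  161. ] units [-0.01  0.    4.26]
```

Call:
carry_out:
  targets:
    - [26,-25,12.4,0,0,0.33,0]
    - [26,-25,12.4,0,0,0.33,0]
    - [26,-25,12.4,0,0,0.33,0]
    - [26,-25,12.4,0,0,0.33,0]
    - [26,-25,12.4,0,0,0.33,0]
  force: 60

```text
clock: 0.52
position: [0.3118, -0.4243, 0.1687]
tool_rot: [-3.141, 0.0, 0.192]
force: [1.7, -1.1, 0.7]
grip_width: 0.0854
```

Call:
carry_out:
  targets:
    - [26,-25,12.4,0,0,0.33,0]
    - [26,-25,12.4,0,0,0.33,0]
    - [26,-25,12.4,0,0,0.33,0]
    - [26,-25,12.4,0,0,0.33,0]
    - [26,-25,12.4,0,0,0.33,0]

```text
clock: 0.93
position: [0.4255, -0.2843, 0.1067]
tool_rot: [-3.141, 0.0, 0.019]
force: [0.6, -0.9, 0.2]
grip_width: 0.0852
```

Call:
carry_out:
  targets:
    - [26,-25,12.4,0,0,0.33,0]
    - [26,-25,12.4,0,0,0.33,0]
    - [26,-25,12.4,0,0,0.33,0]
    - [0,0,0,0,0,0,0]

```text
clock: 1.27
position: [0.5081, -0.2053, 0.0678]
tool_rot: [-3.138, 0.0, -0.077]
force: [-0.3, 0.6, -0.0]
grip_width: 0.0853
```

```bash
python3 -c "
from nav import *
state()
nav([.504,-.212,.0035],[np.pi,0,-.0794])"
```

```text
{'clock': 1.2667, 'qpos': [0.2572, 0.6349, 0.0284, 1.9264, -0.0361, 0.5816, -1.3374], 'position': [0.5081, -0.2053, 0.0678], 'tool_rot': [-3.1385, 0.0001, -0.0769], 'force': [-0.3052, 0.6061, -0.0047], 'grip_width': 0.0853}
clk 1.27 n 2 row [-1.8, 3.6, 32.2] [-0.015, 0.001, 0.012] total mm [-3.6  7.2 64.3] units [-0.03  0.    0.02]
```

Call:
carry_out:
  targets:
    - [-3.6,7,20,0,0,0,0]
    - [0,0,24,0,0,0,0]
    - [0,0,18.5,0,0,0,0]
    - [0,0,1.5,0,0,0,0]
    - [0,0,0,0,0,0,130]

```text
clock: 1.68
position: [0.4991, -0.2185, 0.0054]
tool_rot: [-3.141, 0.002, -0.082]
force: [1.0, -0.5, 0.7]
grip_width: 0.0756
```

Call:
carry_out:
  targets:
    - [0,0,0,0,0,0,255]
    - [0,0,0,0,0,0,255]
    - [0,0,0,0,0,0,255]
    - [0,0,0,0,0,0,255]
    - [0,0,0,0,0,0,255]

```text
clock: 2.1
position: [0.5001, -0.2188, 0.0067]
tool_rot: [3.141, -0.001, -0.082]
force: [-1.7, -0.5, 15.1]
grip_width: 0.0123
```

Call:
carry_out:
  targets:
    - [0,0,0,0,0,0,255]
    - [0,0,0,0,0,0,255]
    - [0,0,-10,0,0,0,255]
    - [0,0,-20,0,0,0,255]
    - [0,0,-30,0,0,0,255]

```text
clock: 2.52
position: [0.4986, -0.2182, 0.0658]
tool_rot: [-3.141, 0.003, -0.082]
force: [0.1, -0.4, -0.2]
grip_width: 0.0108
```

Call:
carry_out:
  targets:
    - [0,0,-40,0,0,0,255]
    - [0,0,-20,0,0,0,255]
    - [0,0,0,0,0,0,255]

```text
clock: 2.77
position: [0.5016, -0.2195, 0.1312]
tool_rot: [3.14, -0.006, -0.083]
force: [1.5, 0.4, 0.4]
grip_width: 0.0113
```

```bash
python3 - <<'E'
from nav import *
state();fs=[]
s,t=bot.grab_frame("side"),bot.grab_frame("top");np.savez("side1.npz",**s);np.savez("top1.npz",**t)
def pr(f,P):
    M=np.linalg.inv(f["cam_to_world"]);c=M[:3,:3]@P+M[:3,3];return (f["K"]@c)[:2]/c[2]
P=bot.observe()["position"];tiles=[]
for f in(s,t):
    u,v=pr(f,P).astype(int);print(u,v);c=f["color"][v-40:v+40,u-40:u+40,::-1];tiles.append(cv2.resize(c,(400,400),interpolation=cv2.INTER_CUBIC))
cv2.imwrite("pics/g1.png",np.clip(np.hstack(tiles)*1.6,0,255).astype(np.uint8))
E
```

```text
{'clock': 2.7667, 'qpos': [0.2746, 0.53, 0.0404, 1.9024, -0.0316, 0.7032, -1.3203], 'position': [0.5016, -0.2195, 0.1312], 'tool_rot': [3.1401, -0.0065, -0.0829], 'force': [1.4893, 0.4251, 0.3806], 'grip_width': 0.0113}
275 273
346 247
```

View pics/g1.png

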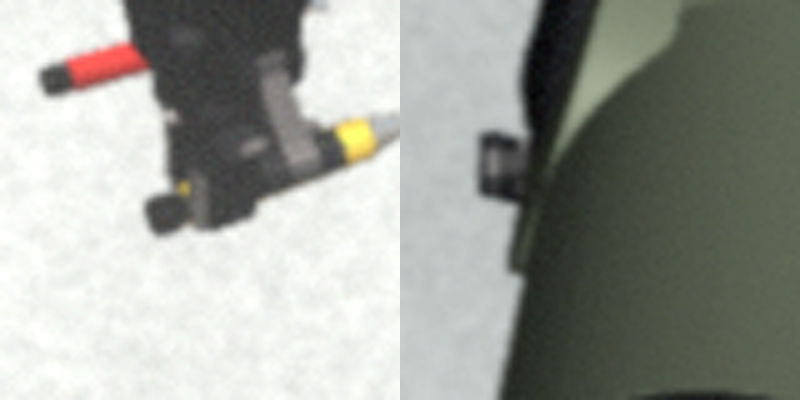

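The yellow driver is held near its cap (cap at (165,212) in the side crop, blade end at (380,130)), and it looks parallel to the tool x axis. Next I'll turn it and move it in front of the lower bay.

```bash
cat >> nav.py <<'E'
LEAN=np.radians(42.5)
def frames(lean=LEAN):
    zh=np.array([-np.sin(lean),0,np.cos(lean)]);xh=np.array([np.cos(lean),0,np.sin(lean)]);return xh,zh
C0=np.array([.562,.135,.155])
def ins_rot():
    xh,zh=frames();return R.from_matrix(np.c_[-zh,[0,-1,0],-xh])
E
python3 -c "
from nav import *
nav([.4693,.135,.2355],ins_rot(),15)"
```

```text
clk 2.87 n 15 row [-5.8, -23.4, -5.8] [-0.021, -0.529, -0.05] total mm [ -59.6 -350.  -108.4] units [-0.32 -7.93 -0.74]
```

Call:
carry_out:
  targets:
    - [-5.8,-23.4,-5.8,-0.02,-0.53,-0.05,255]
    - [-5.8,-23.4,-5.8,-0.02,-0.53,-0.05,255]
    - [-5.8,-23.4,-5.8,-0.02,-0.53,-0.05,255]
    - [-5.8,-23.4,-5.8,-0.02,-0.53,-0.05,255]
    - [-5.8,-23.4,-5.8,-0.02,-0.53,-0.05,255]

```text
clock: 3.28
position: [0.4818, -0.0989, 0.1573]
tool_rot: [3.134, 0.282, -0.057]
force: [0.0, -0.3, 0.2]
grip_width: 0.0109
```

Call:
carry_out:
  targets:
    - [-5.8,-23.4,-5.8,-0.02,-0.53,-0.05,255]
    - [-5.8,-23.4,-5.8,-0.02,-0.53,-0.05,255]
    - [-5.8,-23.4,-5.8,-0.02,-0.53,-0.05,255]
    - [-5.8,-23.4,-5.8,-0.02,-0.53,-0.05,255]
    - [-5.8,-23.4,-5.8,-0.02,-0.53,-0.05,255]

```text
clock: 3.7
position: [0.4713, 0.019, 0.1942]
tool_rot: [3.134, 0.56, -0.03]
force: [0.8, 0.7, 0.1]
grip_width: 0.0109
```

Call:
carry_out:
  targets:
    - [-5.8,-23.4,-5.8,-0.02,-0.53,-0.05,255]
    - [-5.8,-23.4,-5.8,-0.02,-0.53,-0.05,255]
    - [-5.8,-23.4,-5.8,-0.02,-0.53,-0.05,255]
    - [0,0,0,0,0,0,255]
    - [0,0,0,0,0,0,255]

```text
clock: 4.12
position: [0.4689, 0.0893, 0.2171]
tool_rot: [3.14, 0.724, -0.01]
force: [-0.3, -0.8, -0.4]
grip_width: 0.0106
```

```bash
cat >> nav.py <<'E'
def look(out,P,h=40,names=("side","top"),crop=True):
    tiles=[]
    for n in names:
        f=bot.grab_frame(n);np.savez(f"{out}_{n}.npz",**f);M=np.linalg.inv(f["cam_to_world"]);c=M[:3,:3]@np.array(P)+M[:3,3]
        u,v=((f["K"]@c)[:2]/c[2]).astype(int);u0,v0=u-h,v-h;print(n,"crop origin",u0,v0,"scale",400/(2*h))
        tiles.append(cv2.resize(f["color"][v0:v0+2*h,u0:u0+2*h,::-1],(400,400),interpolation=cv2.INTER_CUBIC))
    cv2.imwrite(f"pics/{out}.png",np.clip(np.hstack(tiles)*1.6,0,255).astype(np.uint8))
E
python3 -c "
from nav import *
state();nav([.4693,.135,.2355],ins_rot())
look('pre1',[.53,.135,.17],40)"
```

```text
{'clock': 4.1167, 'qpos': [-0.1967, 0.7287, -0.0262, 1.4851, -0.1345, 1.6377, -1.762], 'position': [0.4689, 0.0893, 0.2171], 'tool_rot': [3.1398, 0.7244, -0.0099], 'force': [-0.2938, -0.8306, -0.4278], 'grip_width': 0.0106}
clk 4.12 n 2 row [-6.2, -22.9, -6.8] [-0.025, -0.5, -0.034] total mm [-12.2 -45.7 -13.8] units [-0.05 -1.   -0.07]
side crop origin 166 94 scale 5.0
top crop origin 139 193 scale 5.0
```

View pics/pre1.png

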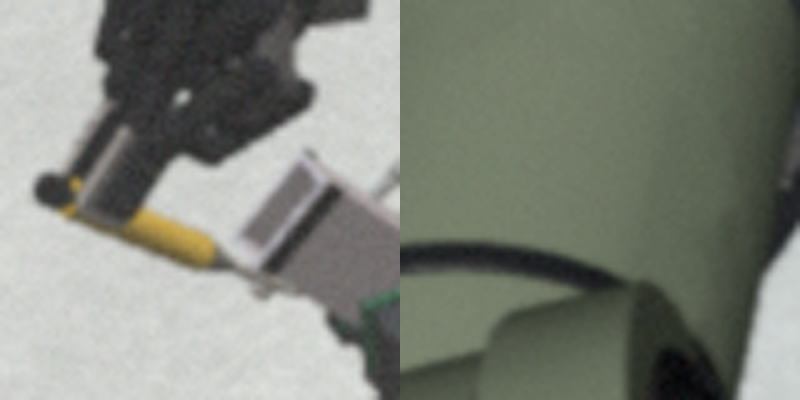

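The side crop shows the driver held at (45,190)-(290,285), with the holder mouth at (235,235)-(310,160). The arm hides it in the top view, so I'll measure the in-hand pose from the side depth.

```bash
cat >> nav.py <<'E'
def inhand(f,name):
    o=bot.observe();A=R.from_euler("xyz",o["tool_rot"]);m=cv2.erode(mask(f,name).astype(np.uint8),np.ones((2,2)))>0
    k,l,st,_=cv2.connectedComponentsWithStats(m.astype(np.uint8));m=l==1+np.argmax(st[1:,4])
    P=cloud(f)[m];P=P[np.abs(P-np.median(P,0)).max(1)<.06]
    from scipy.optimize import least_squares
    cam=f["cam_to_world"][:3,3]
    c0=P.mean(0);v=np.linalg.svd(P-c0)[2][0];v*=np.sign(v@A.as_matrix()[:,0]);view=(c0-cam)/np.linalg.norm(c0-cam)
    def ax(q):
        d=v+q[2]*e1+q[3]*e2;return c0+q[0]*e1+q[1]*e2,d/np.linalg.norm(d)
    e1=np.cross(v,view);e1/=np.linalg.norm(e1);e2=np.cross(e1,v);e2*=np.sign(e2@view)
    def res(q):
        c,d=ax(q);w=P-c;return np.linalg.norm(w-np.outer(w@d,d),axis=1)-.0072
    r=least_squares(res,[0,.005,0,0],loss="soft_l1",f_scale=.001);c,d=ax(r.x);s=(P-c)@d
    print("n",len(P),"dir",d.round(3),"in tool",A.inv().apply(d).round(3),"rms",np.sqrt((r.fun**2).mean()).round(4),"ext",s.min().round(4),s.max().round(4))
    he=c+d*s.max();print("handle end (tool mm)",(A.inv().apply(he-o["position"])*1e3).round(1),"tip est world",(he+d*.05).round(4),"tip tool",(A.inv().apply(he+d*.05-o["position"])*1e3).round(1))
    return he,d
E
python3 - <<'E'
from nav import *
inhand(load("pre1_side.npz"),"yellow")
# tip pixel from crop ~ (290,287)/5
s=load("pre1_side.npz");P=cloud(s)
for x,y in((290,285),(275,283),(262,279),(250,274)):
    u,v=int(166+x/5),int(94+y/5);print((x,y),P[v,u].round(3))
E
```

```text
n 58 dir [ 0.715 -0.009 -0.699] in tool [ 0.999 -0.001  0.051] rms 0.0012 ext -0.0181 0.0189
handle end (tool mm) [54.9 -2.1  1. ] tip est world [0.5453 0.0887 0.1457] tip tool [104.9  -2.2   3.5]
(290, 285) [0.56  0.123 0.123]
(275, 283) [0.541 0.088 0.156]
(262, 279) [0.533 0.085 0.164]
(250, 274) [0.531 0.089 0.165]
```

```bash
cat >> nav.py <<'E'
def insnav(tip_tool,side,depth,xoff=-.0025,tilt=.03,n=None):
    xh,zh=frames();Rt=ins_rot()*R.from_rotvec([0,tilt,0])
    aim=C0+xh*(side*.0115+xoff)-zh*depth
    nav(aim-Rt.apply(np.array(tip_tool)/1e3),Rt,n)
E
python3 -c "
from nav import *
state();insnav([105,-1.5,2.5],-1,-.008)"
```

```text
{'clock': 4.2167, 'qpos': [-0.1948, 0.7268, -0.0248, 1.4863, -0.134, 1.637, -1.7617], 'position': [0.469, 0.0875, 0.2177], 'tool_rot': [3.1386, 0.7228, -0.0133], 'force': [-0.2917, 0.6829, 0.4799], 'grip_width': 0.0112}
clk 4.22 n 2 row [-1.6, -23.0, -5.8] [-0.029, -0.364, -0.046] total mm [ -3.2 -46.  -11.7] units [-0.06 -0.73 -0.09]
```

Call:
carry_out:
  targets:
    - [-1.6,-12,-3,-0.015,-0.2,-0.02,255]
    - [-1.6,-12,-3,-0.015,-0.2,-0.02,255]
    - [0,-12,-3,-0.015,-0.2,-0.02,255]
    - [0,-10,-2.5,-0.015,-0.13,-0.02,255]
    - [0,0,0,0,0,0,255]

```text
clock: 4.63
position: [0.4751, 0.1354, 0.2286]
tool_rot: [-3.141, 0.799, 0.001]
force: [0.2, 1.5, -0.3]
grip_width: 0.0106
```

Call:
carry_out:
  targets:
    - [0,0,0,0,0,0,255]

```text
clock: 4.72
position: [0.475, 0.1337, 0.2286]
tool_rot: [3.141, 0.798, -0.001]
force: [-0.1, 1.3, -0.2]
grip_width: 0.0109
```

```bash
python3 -c "
from nav import *
state();insnav([105,-1.5,2.5],-1,-.008)
look('pre2',[.54,.135,.16],25,('side',))
inhand(load('pre2_side.npz'),'yellow')
im=cv2.imread('pics/pre2.png');print(im.shape)"
```

```text
{'clock': 4.7167, 'qpos': [-0.244, 0.7818, -0.042, 1.3899, -0.1764, 1.7429, -1.8167], 'position': [0.475, 0.1337, 0.2286], 'tool_rot': [3.1408, 0.7981, -0.0011], 'force': [-0.132, 1.2828, -0.1696], 'grip_width': 0.0109}
clk 4.72 n 1 row [-0.0, 0.2, 0.2] [0.0, -0.009, -0.007] total mm [-0.   0.2  0.2] units [ 0.   -0.01 -0.01]
side crop origin 186 111 scale 8.0
n 47 dir [ 0.699  0.029 -0.714] in tool [ 1.    -0.03  -0.002] rms 0.0012 ext -0.0179 0.0172
handle end (tool mm) [53.2 -0.9 -0.2] tip est world [0.5473 0.1355 0.1551] tip tool [103.2  -2.4  -0.3]
(400, 400, 3)
```

View pics/pre2.png

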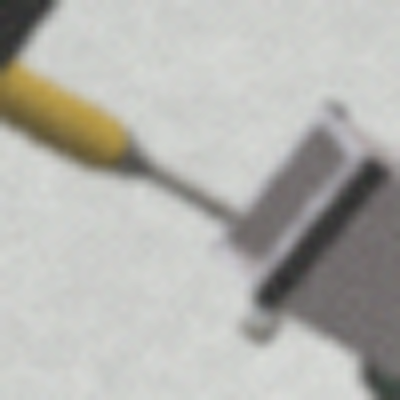

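The tip shows at (238,220), just in front of the lower bay (centre about (272,226)) and on line with it to within ~1.5 mm. I'll push in gently and watch the force.

Call:
carry_out:
  targets:
    - [8,-1,-0.5,0,0,0,255]
    - [8,0,0,0,0,0,255]
    - [8,0,0,0,0,0,255]
    - [0,0,0,0,0,0,255]

```text
clock: 5.1
position: [0.4928, 0.1347, 0.2105]
tool_rot: [3.14, 0.799, -0.002]
force: [0.8, 0.1, -0.3]
grip_width: 0.0108
```

Call:
carry_out:
  targets:
    - [8,0,0,0,0,0,255]
    - [8,0,0,0,0,0,255]
    - [8,0,0,0,0,0,255]
    - [0,0,0,0,0,0,255]

```text
clock: 5.43
position: [0.5094, 0.135, 0.1933]
tool_rot: [3.141, 0.799, -0.001]
force: [-0.8, 1.1, -1.5]
grip_width: 0.0109
```

Call:
carry_out:
  targets:
    - [8,0,0.3,0,-0.05,0,255]
    - [8,0,0.3,0,-0.05,0,255]
    - [8,0,0.3,0,-0.05,0,255]
    - [0,0,0,0,0,0,255]

```text
clock: 5.77
position: [0.5254, 0.1349, 0.1752]
tool_rot: [3.141, 0.816, -0.001]
force: [-2.1, 0.3, -1.6]
grip_width: 0.0111
```

Call:
carry_out:
  targets:
    - [4,0,0,0,0,0,255]
    - [4,0,0,0,0,0,255]
    - [0,0,0,0,0,0,255]

```text
clock: 6.02
position: [0.5306, 0.1351, 0.1707]
tool_rot: [3.141, 0.814, -0.001]
force: [-2.3, 0.1, -2.5]
grip_width: 0.0108
```

```bash
python3 -c "
from nav import *
state();insnav([105,-1.5,2.5],-1,.075)
look('in1',[.52,.135,.18],40,('side',))
inhand(load('in1_side.npz'),'yellow')"
```

```text
{'clock': 6.0167, 'qpos': [-0.2322, 0.9449, -0.0344, 1.2158, -0.1667, 1.7731, -1.8005], 'position': [0.5306, 0.1351, 0.1707], 'tool_rot': [3.1412, 0.8142, -0.0007], 'force': [-2.306, 0.106, -2.4644], 'grip_width': 0.0108}
clk 6.02 n 1 row [2.7, 1.6, 2.1] [-0.001, 0.145, -0.004] total mm [2.7 1.6 2.1] units [-0.    0.15 -0.  ]
side crop origin 161 91 scale 5.0
n 15 dir [ 0.659  0.057 -0.75 ] in tool [ 0.998 -0.057  0.036] rms 0.0006 ext -0.0077 0.008
handle end (tool mm) [34.2  0.3  2.5] tip est world [0.5851 0.1376 0.1069] tip tool [84.1 -2.6  4.3]
```

View pics/in1.png

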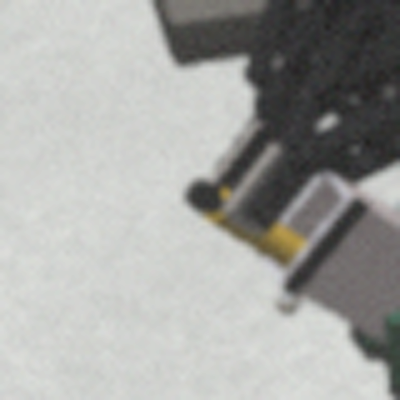

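The yellow driver is in the lower bay (cap at (203,193), handle entering the mouth at (295,250)), with a light side load of about 3 N. I'll ease that off and carry on.

Call:
carry_out:
  targets:
    - [3,0,1,0,0,0,255]
    - [3,0,1,0,0,0,255]
    - [0,0,0,0,0,0,255]

```text
clock: 6.32
position: [0.533, 0.1352, 0.1652]
tool_rot: [3.141, 0.815, -0.0]
force: [-2.4, -0.7, 0.4]
grip_width: 0.011
```

Call:
carry_out:
  targets:
    - [3,0,0,0,0,0,255]
    - [3,0,0,0,0,0,255]
    - [0,0,0,0,0,0,255]

```text
clock: 6.57
position: [0.5372, 0.1352, 0.1609]
tool_rot: [3.141, 0.814, -0.0]
force: [-0.3, 0.2, -1.7]
grip_width: 0.0109
```

Call:
carry_out:
  targets:
    - [2,0,0,0,0,0,255]
    - [2,0,0,0,0,0,255]
    - [0,0,0,0,0,0,255]

```text
clock: 6.82
position: [0.5402, 0.1351, 0.1578]
tool_rot: [3.141, 0.814, -0.001]
force: [-0.1, 0.1, -3.0]
grip_width: 0.0111
```

Call:
carry_out:
  targets:
    - [0,0,0,0,0,0,110]
    - [0,0,0,0,0,0,110]
    - [0,0,0,0,0,0,110]
    - [0,0,0,0,0,0,110]

```text
clock: 7.15
position: [0.5401, 0.1351, 0.1583]
tool_rot: [3.141, 0.814, -0.001]
force: [0.0, 0.8, 0.1]
grip_width: 0.0485
```

Call:
carry_out:
  targets:
    - [0,0,-20,0,0,0,110]
    - [0,0,-25,0,0,0,110]
    - [-30,0,0,0,0,0,110]
    - [-30,0,0,0,0,0,255]
    - [0,0,0,0,0,0,255]

```text
clock: 7.57
position: [0.5306, 0.1356, 0.2366]
tool_rot: [-3.14, 0.81, 0.001]
force: [1.6, -0.6, 0.3]
grip_width: 0.0252
```

```bash
python3 - <<'E'
from nav import *
state()
f=bot.grab_frame("side");np.savez("rel1.npz",**f);xh,zh=frames()
m=mask(f,"yellow");P=cloud(f)[m];P=P[P[:,1]>.1];print("yellow n",len(P));q=P-C0
print("zh range",(q@zh).min().round(4),(q@zh).max().round(4),"xh med",np.median(q@xh).round(4),"y",np.median(P[:,1]).round(4))
# dark cap points just beyond
C=cloud(f);q=C-C0;z=q@zh;x=q@xh
k=(abs(x+.014)<.012)&(abs(C[...,1]-.135)<.014)&(z>.003)&(z<.09)
for a in np.arange(.003,.08,.004):
    i=k&(z>=a)&(z<a+.004);print(round(a,3),i.sum(),f["color"][i].mean(0).round() if i.any() else "",x[i].mean().round(4) if i.any() else "")
E
```

```text
{'clock': 7.5667, 'qpos': [-0.2338, 0.8739, -0.0328, 1.184, -0.1747, 1.8703, -1.8177], 'position': [0.5306, 0.1356, 0.2366], 'tool_rot': [-3.1397, 0.8104, 0.0015], 'force': [1.6165, -0.5555, 0.2582], 'grip_width': 0.0252}
yellow n 43
zh range -0.0012 0.0303 xh med -0.0096 y 0.1297
0.003 11 [85. 75. 49.] -0.0132
0.007 10 [87. 77. 51.] -0.0132
0.011 11 [87. 77. 47.] -0.0123
0.015 10 [90. 80. 51.] -0.012
0.019 9 [85. 75. 49.] -0.013
0.023 16 [94. 83. 50.] -0.0131
0.027 8 [92. 81. 51.] -0.0124
0.031 7 [54. 52. 44.] -0.0124
0.035 22 [46. 46. 45.] -0.0126
0.039 3 [51. 51. 52.] -0.0133
0.043 0  
0.047 0  
0.051 0  
0.055 0  
0.059 0  
0.063 0  
0.067 0  
0.071 0  
0.075 0  
0.079 0
```

Call:
carry_out:
  targets:
    - [0,0,0,0,0,0,255]
    - [0,0,20,0,0,0,255]
    - [0,0,20,0,0,0,255]
    - [0,0,14,0,0,0,255]
    - [0,0,0,0,0,0,255]

```text
clock: 8.03
position: [0.4905, 0.135, 0.1936]
tool_rot: [3.14, 0.818, -0.001]
force: [-0.2, 0.1, 0.4]
grip_width: -0.0002
```

Call:
carry_out:
  targets:
    - [7,0,0,0,0,0,255]
    - [7,0,0,0,0,0,255]
    - [4,0,0,0,0,0,255]
    - [0,0,0,0,0,0,255]

```text
clock: 8.37
position: [0.5055, 0.135, 0.1815]
tool_rot: [3.141, 0.814, -0.001]
force: [0.1, 0.0, -0.3]
grip_width: 0.0001
```

```bash
cat >> nav.py <<'E'
def hold():
    o=bot.observe();xh,zh=frames();q=o["position"]-C0;F=o["force"]
    print("clk",o["clock"].__round__(2) if hasattr(o["clock"],"__round__") else o["clock"],"TCP xh,y,zh mm",(np.array([q@xh,q[1],q@zh])*1e3).round(1),"F",np.array([F@xh,F[1],F@zh]).round(1),"pitch",o["tool_rot"][1].round(3),"w",round(float(o["grip_width"]),4),"q6",o["qpos"][5].round(2))
E
python3 -c "
from nav import *
hold()"
```

```text
clk 8.37 TCP xh,y,zh mm [-23.8   0.   57.7] F [-0.1  0.  -0.3] pitch 0.814 w 0.0001 q6 1.74
```

Call:
carry_out:
  targets:
    - [4,0,0,0,0,0,255]
    - [3,0,0,0,0,0,255]
    - [0,0,0,0,0,0,255]

```text
clock: 8.62
position: [0.5097, 0.1351, 0.177]
tool_rot: [3.141, 0.814, -0.001]
force: [-0.6, -0.6, -0.3]
grip_width: -0.0
```

Call:
carry_out:
  targets:
    - [3,0,0,0,0,0,255]
    - [3,0,0,0,0,0,255]
    - [0,0,0,0,0,0,255]

```text
clock: 8.87
position: [0.5136, 0.1352, 0.1727]
tool_rot: [3.141, 0.814, -0.001]
force: [-0.5, 0.8, 0.1]
grip_width: -0.0002
```

Call:
carry_out:
  targets:
    - [3,0,0,0,0,0,255]
    - [2,0,0,0,0,0,255]
    - [0,0,0,0,0,0,255]

```text
clock: 9.12
position: [0.5171, 0.1351, 0.1691]
tool_rot: [3.141, 0.814, -0.001]
force: [-0.4, 0.3, -0.0]
grip_width: -0.0001
```

```bash
python3 -c "
from nav import *
hold()"
```

```text
clk 9.12 TCP xh,y,zh mm [-23.6   0.1  40.7] F [-0.3  0.3  0.3] pitch 0.814 w -0.0001 q6 1.74
```

```bash
python3 - <<'E'
from nav import *
f=bot.grab_frame("side");np.savez("push1.npz",**f);xh,zh=frames()
m=mask(f,"yellow");P=cloud(f)[m];P=P[P[:,1]>.1];q=P-C0
print(len(P),"zh range",(q@zh).min().round(4),(q@zh).max().round(4))
look("push1",[.54,.135,.17],30,("side",))
E
```

```text
39 zh range -0.0003 0.0226
side crop origin 181 102 scale 6.666666666666667
```

View pics/push1.png

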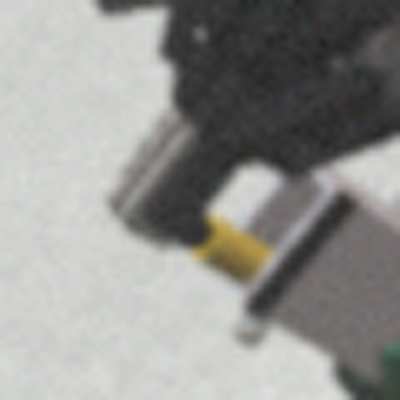

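The finger's edge stands at (205,225) with the yellow handle right beside it. The cap is hidden behind the finger, so I'll push on until the force rises.

Call:
carry_out:
  targets:
    - [2,0,0,0,0,0,255]
    - [2,0,0,0,0,0,255]

```text
clock: 9.38
position: [0.5197, 0.1352, 0.1667]
tool_rot: [-3.142, 0.814, -0.0]
force: [-3.1, 0.5, 2.0]
grip_width: -0.0002
```

Call:
carry_out:
  targets:
    - [2,0,0,0,0,0,255]
    - [1,0,0,0,0,0,255]

```text
clock: 9.55
position: [0.5218, 0.1351, 0.1642]
tool_rot: [3.141, 0.814, -0.001]
force: [-3.5, 0.3, 2.9]
grip_width: -0.0001
```

Call:
carry_out:
  targets:
    - [1,0,0,0,0,0,255]
    - [0,0,0,0,0,0,255]

```text
clock: 9.72
position: [0.5224, 0.1351, 0.1636]
tool_rot: [3.141, 0.815, -0.001]
force: [-3.1, 0.7, 1.8]
grip_width: 0.0
```

```bash
python3 - <<'E'
from nav import *
hold()
f=bot.grab_frame("side");np.savez("push2.npz",**f);xh,zh=frames()
m=mask(f,"yellow");P=cloud(f)[m];P=P[P[:,1]>.1];q=P-C0
print(len(P),"zh range",(q@zh).min().round(4),(q@zh).max().round(4))
E
```

```text
clk 9.72 TCP xh,y,zh mm [-23.4   0.1  33.1] F [-1.1  0.7  3.5] pitch 0.815 w 0.0 q6 1.75
26 zh range -0.0009 0.0152
```

Call:
carry_out:
  targets:
    - [1.5,0,0,0,0,0,255]
    - [1.5,0,0,0,0,0,255]

```text
clock: 9.93
position: [0.5232, 0.1353, 0.1627]
tool_rot: [-3.141, 0.818, 0.001]
force: [-19.8, 0.1, 22.6]
grip_width: 0.0
```

Call:
carry_out:
  targets:
    - [1.5,0,0,0,0,0,255]
    - [0,0,0,0,0,0,255]

```text
clock: 10.1
position: [0.5236, 0.1355, 0.1623]
tool_rot: [-3.141, 0.821, 0.001]
force: [-20.0, -0.5, 23.6]
grip_width: 0.0002
```

Call:
carry_out:
  targets:
    - [1.5,0,0,0,0,0,255]
    - [0,0,0,0,0,0,255]

```text
clock: 10.27
position: [0.5239, 0.1356, 0.1619]
tool_rot: [-3.14, 0.822, 0.002]
force: [-25.7, 0.3, 30.0]
grip_width: 0.0001
```

```bash
python3 - <<'E'
from nav import *
hold()
E
```

```text
clk 10.27 TCP xh,y,zh mm [-23.4   0.6  30.8] F [ 1.4  0.3 39.5] pitch 0.822 w 0.0001 q6 1.76
```

It hit bottom, with about 40 N axial and a hard stop. I'll back off, check the cap height, and head for the red driver.

Call:
carry_out:
  targets:
    - [-15,0,0,0,0,0,255]
    - [-25,0,0,0,0,0,255]
    - [-25,0,-15,0,0,0,255]
    - [0,10,-30,0,0,0,200]
    - [0,20,-20,0,0.3,0,0]

```text
clock: 10.68
position: [0.5299, 0.1068, 0.2528]
tool_rot: [-3.14, 0.782, 0.004]
force: [0.9, -0.0, -0.7]
grip_width: 0.0231
```

```bash
cat >> nav.py <<'E'
def cap(f,x0,col):
    xh,zh=frames();C=cloud(f);q=C-C0;z=q@zh;x=q@xh
    k=(abs(x-x0)<.011)&(abs(C[...,1]-.135)<.014)&(z>.004)&(z<.09);m=mask(f,col)
    print("stand-out max/98% zh",z[k].max().round(4) if k.any() else None,np.percentile(z[k],95).round(4) if k.any() else None,"n",k.sum(),"colour zh",z[k&m].max().round(4) if (k&m).any() else None,"xh",np.median(x[k]).round(4),"y",np.median(C[k][:,1]).round(4))
E
python3 - <<'E'
from nav import *
hold();f=bot.grab_frame("side");np.savez("rel2.npz",**f);cap(f,-.013,"yellow")
nav([.5356,-.0652,.06],[np.pi,0,-.143],12)
E
```

```text
clk 10.68 TCP xh,y,zh mm [ 42.4 -28.2  93.8] F [ 0.2 -0.  -1.1] pitch 0.782 w 0.0231 q6 1.86
stand-out max/98% zh 0.0238 0.0232 n 63 colour zh 0.015 xh -0.0132 y 0.1301
clk 10.73 n 12 row [7.9, 13.5, 14.9] [0.044, 0.614, 0.105] total mm [138.5 166.  137.6] units [0.53 7.36 1.26]
```

The yellow cap stands 23.8 mm out (24 expected), so it is seated. I'll move sideways first, then down to the red driver.

Call:
carry_out:
  targets:
    - [0,40,0,0,0.7,0,0]
    - [0,40,0,0,0.9,0.2,0]
    - [0,40,0,0,0.9,0.2,0]
    - [0,30,0,0,0.9,0.2,0]
    - [0,0,0,0,0.9,0.2,0]

```text
clock: 11.15
position: [0.5274, -0.0521, 0.253]
tool_rot: [3.093, 0.324, -0.097]
force: [0.6, 0.4, -0.9]
grip_width: 0.0856
```

Call:
carry_out:
  targets:
    - [0,0,10,0,0.9,0.2,0]
    - [0,0,20,0,0.9,0.2,0]
    - [0,0,20,0,0.9,0.2,0]
    - [0,0,0,0,0,0,0]
    - [0,0,0,0,0,0,0]

```text
clock: 11.57
position: [0.5156, -0.0462, 0.2038]
tool_rot: [3.088, 0.045, -0.136]
force: [0.9, 0.1, 0.9]
grip_width: 0.0855
```

```bash
python3 - <<'E'
from nav import *
state();nav([.5356,-.0652,.06],[np.pi,0,-.143])
E
```

```text
{'clock': 11.5667, 'qpos': [-0.0908, 0.4119, 0.0496, 1.8737, 0.031, 0.9108, -1.7705], 'position': [0.5156, -0.0462, 0.2038], 'tool_rot': [3.0882, 0.0453, -0.1364], 'force': [0.9331, 0.0618, 0.9394], 'grip_width': 0.0855}
clk 11.57 n 4 row [6.6, 2.8, 35.9] [0.128, 0.108, 0.019] total mm [ 28.9   8.5 143.3] units [0.51 0.43 0.07]
```

Call:
carry_out:
  targets:
    - [6.6,2.8,36,0.13,0.11,0.02,0]
    - [6.6,2.8,36,0.13,0.11,0.02,0]
    - [6.6,2.8,36,0.13,0.11,0.02,0]
    - [6.6,2.8,36,0.13,0.11,0.02,0]
    - [0,0,0,0,0,0,0]

```text
clock: 11.98
position: [0.535, -0.0662, 0.0542]
tool_rot: [-3.141, 0.006, -0.145]
force: [-2.0, -0.0, -0.6]
grip_width: 0.0853
```

Call:
carry_out:
  targets:
    - [0,0,0,0,0,0,0]
    - [0,0,0,0,0,0,0]

```text
clock: 12.15
position: [0.5378, -0.0649, 0.0612]
tool_rot: [-3.141, -0.002, -0.144]
force: [0.3, -0.3, 0.7]
grip_width: 0.0855
```

```bash
python3 - <<'E'
from nav import *
state();nav([.5356,-.0652,.002],[np.pi,0,-.143])
E
```

```text
{'clock': 12.15, 'qpos': [0.0041, 0.6375, 0.0097, 1.9475, -0.0121, 0.5543, -1.6923], 'position': [0.5378, -0.0649, 0.0612], 'tool_rot': [-3.1407, -0.0023, -0.1437], 'force': [0.3059, -0.3042, 0.7472], 'grip_width': 0.0855}
clk 12.15 n 2 row [-1.1, 0.3, 29.6] [-0.004, -0.011, -0.003] total mm [-2.3  0.6 59.2] units [-0.01 -0.02 -0.01]
```

Call:
carry_out:
  targets:
    - [-2.3,0.6,30,0,0,0,0]
    - [0,0,20,0,0,0,0]
    - [0,0,8,0,0,0,0]
    - [0,0,0,0,0,0,0]

```text
clock: 12.48
position: [0.5348, -0.0648, 0.002]
tool_rot: [-3.141, -0.001, -0.143]
force: [-0.8, 0.0, 0.2]
grip_width: 0.0854
```

Call:
carry_out:
  targets:
    - [0,0,0,0,0,0,200]
    - [0,0,0,0,0,0,200]
    - [0,0,0,0,0,0,200]
    - [0,0,0,0,0,0,255]

```text
clock: 12.82
position: [0.5349, -0.0653, 0.0026]
tool_rot: [-3.14, -0.003, -0.144]
force: [0.5, -1.0, 0.3]
grip_width: 0.0388
```

Call:
carry_out:
  targets:
    - [0,0,0,0,0,0,255]
    - [0,0,0,0,0,0,255]

```text
clock: 12.98
position: [0.5345, -0.0653, 0.002]
tool_rot: [-3.141, -0.002, -0.144]
force: [-2.0, -1.1, 21.7]
grip_width: 0.0127
```

Call:
carry_out:
  targets:
    - [0,0,0,0,0,0,255]
    - [0,0,-10,0,0,0,255]
    - [0,0,-20,0,0,0,255]
    - [0,0,-40,0,0,0,255]
    - [0,0,-40,0,0,0,255]

```text
clock: 13.4
position: [0.5331, -0.0653, 0.1126]
tool_rot: [-3.141, 0.001, -0.144]
force: [1.1, 0.3, -0.4]
grip_width: 0.0115
```

Call:
carry_out:
  targets:
    - [0,0,-40,0,0,0,255]
    - [0,0,0,0,0,0,255]
    - [0,0,0,0,0,0,255]

```text
clock: 13.65
position: [0.5351, -0.0655, 0.1543]
tool_rot: [-3.14, -0.006, -0.144]
force: [-0.4, 0.4, -2.0]
grip_width: 0.0117
```

```bash
python3 - <<'E'
from nav import *
state();insnav([104,-1.5,-4],1,-.025,tilt=0,n=14)
E
```

```text
{'clock': 13.65, 'qpos': [-0.0012, 0.484, 0.0182, 1.9061, -0.0137, 0.7456, -1.6899], 'position': [0.5351, -0.0655, 0.1543], 'tool_rot': [-3.14, -0.0059, -0.144], 'force': [-0.3849, 0.3856, -2.0209], 'grip_width': 0.0117}
clk 13.65 n 14 row [-7.7, -13.7, -4.9] [-0.041, -0.569, -0.092] total mm [ -84.  -189.   -99.4] units [-0.58 -7.96 -1.29]
```

Call:
carry_out:
  targets:
    - [-10,-10,-7,-0.04,-0.6,-0.1,255]
    - [-10,-10,-7,-0.04,-0.6,-0.1,255]
    - [-10,-10,-7,-0.04,-0.6,-0.1,255]
    - [-10,-10,-7,-0.04,-0.6,-0.1,255]
    - [-10,-10,-7,-0.04,-0.6,-0.1,255]

```text
clock: 14.07
position: [0.4944, -0.0095, 0.1919]
tool_rot: [3.129, 0.318, -0.092]
force: [-0.1, 0.0, -1.0]
grip_width: 0.0118
```

Call:
carry_out:
  targets:
    - [-7,-13,-5,-0.04,-0.6,-0.1,255]
    - [-7,-13,-5,-0.04,-0.6,-0.1,255]
    - [-7,-13,-5,-0.04,-0.6,-0.1,255]
    - [0,0,0,0,0,0,255]
    - [0,0,0,0,0,0,255]

```text
clock: 14.48
position: [0.4843, 0.0306, 0.2121]
tool_rot: [3.129, 0.503, -0.06]
force: [0.2, -0.3, -0.5]
grip_width: 0.0116
```

```bash
python3 - <<'E'
from nav import *
state();f=bot.grab_frame("side");np.savez("red1.npz",**f);inhand(f,"red");insnav([104,-1.5,-4],1,-.025,tilt=0)
E
```

```text
{'clock': 14.4833, 'qpos': [-0.1133, 0.6131, -0.0272, 1.6052, -0.0689, 1.4205, -1.7398], 'position': [0.4843, 0.0306, 0.2121], 'tool_rot': [3.1293, 0.5032, -0.0603], 'force': [0.1634, -0.2528, -0.5406], 'grip_width': 0.0116}
n 89 dir [ 0.865 -0.058 -0.498] in tool [1.    0.004 0.02 ] rms 0.001 ext -0.0192 0.0187
handle end (tool mm) [54.7 -1.  -4.5] tip est world [0.5775 0.0249 0.165 ] tip tool [104.7  -0.8  -3.5]
clk 14.53 n 4 row [-8.1, -25.8, -7.2] [-0.061, -0.779, -0.121] total mm [ -30.4 -102.8  -31.6] units [-0.24 -3.12 -0.49]
```

Call:
carry_out:
  targets:
    - [-8,-21,-6,-0.05,-0.78,-0.1,255]
    - [-8,-21,-6,-0.05,-0.78,-0.1,255]
    - [-8,-21,-6,-0.05,-0.78,-0.1,255]
    - [-6,-20,-7,-0.05,-0.78,-0.1,255]
    - [0,-20,-7,-0.05,0,-0.1,255]

```text
clock: 14.95
position: [0.4829, 0.1336, 0.2534]
tool_rot: [-3.139, 0.836, 0.002]
force: [0.1, -0.7, -0.9]
grip_width: 0.0117
```

Call:
carry_out:
  targets:
    - [0,0,0,0,0,0,255]
    - [0,0,0,0,0,0,255]

```text
clock: 15.12
position: [0.4832, 0.1339, 0.254]
tool_rot: [-3.138, 0.828, 0.005]
force: [-0.6, 0.2, -0.6]
grip_width: 0.0116
```

```bash
python3 - <<'E'
from nav import *
hold();f=bot.grab_frame("side");np.savez("red2.npz",**f);inhand(f,"red");insnav([104.5,-1,-4],1,-.010,tilt=0)
E
```

```text
clk 15.12 TCP xh,y,zh mm [  8.8  -1.1 126.2] F [-0.9  0.2  0. ] pitch 0.828 w 0.0116 q6 1.83
n 42 dir [ 0.712  0.079 -0.698] in tool [ 0.996 -0.077 -0.052] rms 0.0009 ext -0.0178 0.0188
handle end (tool mm) [52.9 -2.5 -6.4] tip est world [0.5593 0.1395 0.1847] tip tool [102.7  -6.3  -9. ]
clk 15.17 n 1 row [11.9, -1.0, 4.0] [-0.01, -0.008, 0.017] total mm [11.9 -1.   4. ] units [-0.01 -0.01  0.02]
```

Call:
carry_out:
  targets:
    - [6,-1,2,0,0,0,255]
    - [6,0,2,0,0,0,255]
    - [0,0,0,0,0,0,255]

```text
clock: 15.42
position: [0.4885, 0.1341, 0.2418]
tool_rot: [-3.138, 0.83, 0.002]
force: [-0.4, -0.0, -0.9]
grip_width: 0.0115
```

```bash
python3 - <<'E'
from nav import *
hold();look("pre3",[.55,.135,.17],25,("side",));f=load("pre3_side.npz");inhand(f,"red")
M=np.linalg.inv(f["cam_to_world"]);xh,zh=frames()
for n,p in(("mouth aim",C0+xh*.009),("aim+10",C0+xh*.009+zh*.01),("C0",C0),("aim+60",C0+xh*.009+zh*.06)):
    c=M[:3,:3]@p+M[:3,3];u=(f["K"]@c)[:2]/c[2];print(n,((u-[193,109])*8).round())
E
```

```text
clk 15.42 TCP xh,y,zh mm [  4.5  -0.9 113.7] F [-0.9 -0.  -0.4] pitch 0.83 w 0.0115 q6 1.82
side crop origin 190 106 scale 8.0
n 39 dir [ 0.57  -0.059 -0.82 ] in tool [0.989 0.061 0.133] rms 0.0012 ext -0.016 0.0178
handle end (tool mm) [53.6  2.1 -1.5] tip est world [0.5542 0.1293 0.1629] tip tool [103.    5.1   5.1]
mouth aim [248. 189.]
aim+10 [222. 173.]
C0 [227. 215.]
aim+60 [88. 89.]
```

View pics/pre3.png

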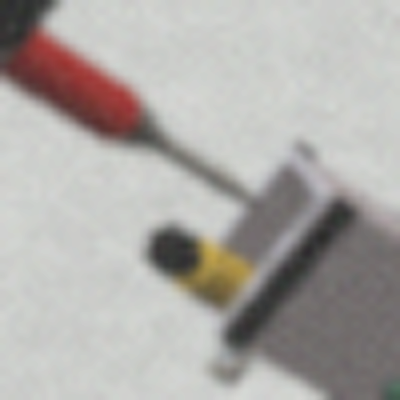

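The red blade tip is at (250,198), against a predicted (246,197) for 10 mm before the upper bay, so it's aligned. The seated yellow cap is at (175,248). I'll insert the red driver.

Call:
carry_out:
  targets:
    - [10,0,0,0,0,0,255]
    - [10,0,0,0,0,0,255]
    - [8,0,0,0,0,0,255]
    - [0,0,0,0,0,0,255]

```text
clock: 15.8
position: [0.508, 0.1348, 0.2206]
tool_rot: [-3.138, 0.831, 0.003]
force: [-0.1, -0.5, -1.0]
grip_width: 0.0115
```

Call:
carry_out:
  targets:
    - [8,0,0,0,0,0,255]
    - [8,0,0,0,0,0,255]
    - [8,0,0,0,0,0,255]
    - [0,0,0,0,0,0,255]

```text
clock: 16.13
position: [0.5241, 0.135, 0.2033]
tool_rot: [-3.138, 0.83, 0.004]
force: [-0.8, 0.1, 0.2]
grip_width: 0.0117
```

```bash
python3 - <<'E'
from nav import *
hold()
E
```

```text
clk 16.13 TCP xh,y,zh mm [ 4.7 -0.  61.2] F [-0.4  0.1  0.6] pitch 0.83 w 0.0117 q6 1.82
```

Call:
carry_out:
  targets:
    - [8,0,0,0,0,0,255]
    - [8,0,0,0,0,0,255]
    - [6,0,0,0,0,0,255]
    - [0,0,0,0,0,0,255]

```text
clock: 16.47
position: [0.5389, 0.135, 0.1873]
tool_rot: [-3.138, 0.83, 0.004]
force: [-0.7, -0.5, -1.3]
grip_width: 0.0118
```

Call:
carry_out:
  targets:
    - [4,0,0,0,0,0,255]
    - [4,0,0,0,0,0,255]
    - [0,0,0,0,0,0,255]

```text
clock: 16.72
position: [0.544, 0.1352, 0.1821]
tool_rot: [-3.137, 0.83, 0.004]
force: [-1.3, -0.5, -1.9]
grip_width: 0.0117
```

```bash
python3 - <<'E'
from nav import *
hold()
E
```

```text
clk 16.72 TCP xh,y,zh mm [ 5.   0.2 32.1] F [-2.2 -0.5 -0.5] pitch 0.83 w 0.0117 q6 1.83
```

Side load is small. I'll shift 1 mm toward the lower wall and push on past the crest.

Call:
carry_out:
  targets:
    - [4,0,1,0,0,0,255]
    - [4,0,0.5,0,0,0,255]
    - [0,0,0,0,0,0,255]

```text
clock: 16.97
position: [0.5478, 0.1353, 0.1757]
tool_rot: [-3.137, 0.831, 0.005]
force: [-4.6, -1.1, 4.5]
grip_width: 0.0116
```

Call:
carry_out:
  targets:
    - [4,0,0,0,0,0,255]
    - [4,0,0,0,0,0,255]
    - [0,0,0,0,0,0,255]

```text
clock: 17.22
position: [0.5541, 0.1353, 0.1691]
tool_rot: [-3.137, 0.828, 0.004]
force: [2.6, 0.4, -2.7]
grip_width: 0.0117
```

```bash
python3 - <<'E'
from nav import *
hold()
E
```

```text
clk 17.22 TCP xh,y,zh mm [ 3.7  0.3 15.7] F [ 0.1  0.4 -3.7] pitch 0.828 w 0.0117 q6 1.84
```

Call:
carry_out:
  targets:
    - [0,0,0,0,0,0,110]
    - [0,0,0,0,0,0,110]
    - [0,0,0,0,0,0,110]
    - [0,0,0,0,0,0,110]

```text
clock: 17.55
position: [0.5536, 0.1352, 0.17]
tool_rot: [-3.137, 0.829, 0.004]
force: [0.1, -0.7, 0.3]
grip_width: 0.0485
```

Call:
carry_out:
  targets:
    - [0,0,-20,0,0,0,110]
    - [0,0,-25,0,0,0,110]
    - [-30,0,0,0,0,0,110]
    - [-30,0,0,0,0,0,255]
    - [0,0,0,0,0,0,255]

```text
clock: 17.97
position: [0.5401, 0.1351, 0.2452]
tool_rot: [-3.133, 0.819, 0.006]
force: [1.5, -0.1, 1.0]
grip_width: 0.0252
```

Call:
carry_out:
  targets:
    - [0,0,0,0,0,0,255]
    - [0,0,0,0,0,0,255]

```text
clock: 18.13
position: [0.5412, 0.1347, 0.241]
tool_rot: [-3.136, 0.822, 0.004]
force: [0.3, -0.9, 0.1]
grip_width: 0.0008
```

```bash
python3 - <<'E'
from nav import *
hold();f=bot.grab_frame("side");cap(f,.009,"red");cap(f,-.013,"yellow")
E
```

```text
clk 18.13 TCP xh,y,zh mm [42.8 -0.3 77.5] F [ 0.3 -0.9 -0.1] pitch 0.822 w 0.0008 q6 1.91
stand-out max/98% zh 0.0394 0.0387 n 106 colour zh 0.0318 xh 0.0104 y 0.1298
stand-out max/98% zh 0.0238 0.0234 n 62 colour zh 0.0157 xh -0.0134 y 0.1305
```

Call:
carry_out:
  targets:
    - [0,0,20,0,0,0,255]
    - [0,0,23,0,0,0,255]
    - [8,0,0,0,0,0,255]
    - [8,0,0,0,0,0,255]
    - [0,0,0,0,0,0,255]

```text
clock: 18.6
position: [0.5212, 0.1347, 0.1984]
tool_rot: [-3.136, 0.824, 0.003]
force: [0.1, 0.4, -0.6]
grip_width: -0.0
```

Call:
carry_out:
  targets:
    - [6,0,0,0,0,0,255]
    - [4,0,0,0,0,0,255]
    - [0,0,0,0,0,0,255]

```text
clock: 18.85
position: [0.5278, 0.1349, 0.192]
tool_rot: [-3.136, 0.823, 0.004]
force: [-0.2, -0.5, 0.9]
grip_width: -0.0003
```

```bash
python3 - <<'E'
from nav import *
hold()
E
```

```text
clk 18.85 TCP xh,y,zh mm [-0.2 -0.1 50.4] F [ 0.4 -0.5  0.8] pitch 0.823 w -0.0003 q6 1.81
```

Call:
carry_out:
  targets:
    - [3,0,0,0,0,0,255]
    - [3,0,0,0,0,0,255]
    - [3,0,0,0,0,0,255]
    - [0,0,0,0,0,0,255]

```text
clock: 19.18
position: [0.5336, 0.1349, 0.1857]
tool_rot: [-3.136, 0.822, 0.004]
force: [-0.4, 0.2, 0.1]
grip_width: -0.0002
```

Call:
carry_out:
  targets:
    - [3,0,0,0,0,0,255]
    - [3,0,0,0,0,0,255]
    - [0,0,0,0,0,0,255]

```text
clock: 19.43
position: [0.5377, 0.1349, 0.1813]
tool_rot: [-3.136, 0.822, 0.004]
force: [0.2, -0.7, 0.0]
grip_width: 0.0001
```

Call:
carry_out:
  targets:
    - [2,0,0,0,0,0,255]
    - [1.5,0,0,0,0,0,255]
    - [0,0,0,0,0,0,255]

```text
clock: 19.68
position: [0.5397, 0.135, 0.1792]
tool_rot: [-3.135, 0.823, 0.005]
force: [-2.5, 0.3, 2.7]
grip_width: 0.0001
```

```bash
python3 - <<'E'
from nav import *
hold()
E
```

```text
clk 19.68 TCP xh,y,zh mm [-0.1  0.  32.9] F [-0.   0.3  3.7] pitch 0.823 w 0.0001 q6 1.81
```

Call:
carry_out:
  targets:
    - [1.5,0,0,0,0,0,255]
    - [1,0,0,0,0,0,255]
    - [0,0,0,0,0,0,255]

```text
clock: 19.93
position: [0.5404, 0.1352, 0.1785]
tool_rot: [-3.135, 0.826, 0.006]
force: [-13.3, -0.2, 15.4]
grip_width: 0.0003
```

Call:
carry_out:
  targets:
    - [1,0,0,0,0,0,255]
    - [0,0,0,0,0,0,255]

```text
clock: 20.1
position: [0.5407, 0.1353, 0.1783]
tool_rot: [-3.135, 0.827, 0.006]
force: [-16.7, -1.1, 20.7]
grip_width: 0.0002
```

```bash
python3 - <<'E'
from nav import *
hold()
E
```

```text
clk 20.1 TCP xh,y,zh mm [-0.   0.3 31.6] F [ 1.7 -1.1 26.5] pitch 0.827 w 0.0002 q6 1.82
```

The force has hit the stop again (26 N, TCP at 31.6 mm). I'll back off and check.

Call:
carry_out:
  targets:
    - [-15,0,0,0,0,0,255]
    - [-25,0,0,0,0,0,255]
    - [-25,0,0,0,0,0,255]
    - [0,40,0,0,0.5,0,255]
    - [0,40,0,0,0.5,0,255]

```text
clock: 20.52
position: [0.4979, 0.0553, 0.2242]
tool_rot: [-3.135, 0.714, 0.009]
force: [-0.2, -1.2, -0.0]
grip_width: 0.0004
```

Call:
carry_out:
  targets:
    - [0,40,0,0,0.5,0,255]
    - [0,40,0,0,0,0,255]
    - [-20,0,0,0,0,0,255]
    - [0,0,0,0,0,0,255]
    - [0,0,0,0,0,0,255]

```text
clock: 20.93
position: [0.4825, -0.0256, 0.2364]
tool_rot: [-3.136, 0.664, 0.002]
force: [-0.6, 0.8, 0.6]
grip_width: 0.0001
```

```bash
python3 - <<'E'
from nav import *
hold();f=bot.grab_frame("side");cap(f,.009,"red");cap(f,-.013,"yellow")
g=load("side0.npz");a,b=cloud(g),cloud(f)
for c in(g,f):
    C=cloud(c);q=C;m=(C[...,0]>.5)&(C[...,0]<.58)&(C[...,1]>.118)&(C[...,1]<.127)&(C[...,2]>.125);P=C[m];print("holder face",len(P),P[P[:,2].argmax()].round(4),P[P[:,0].argmin()].round(4))
look("end",[.56,.1,.15],40)
E
```

```text
clk 20.93 TCP xh,y,zh mm [  -3.6 -160.6  113.7] F [-0.   0.8  0.8] pitch 0.664 w 0.0001 q6 1.64
stand-out max/98% zh 0.0232 0.0231 n 8 colour zh None xh 0.0055 y 0.1335
stand-out max/98% zh 0.0239 0.0235 n 43 colour zh 0.0145 xh -0.013 y 0.1303
holder face 178 [0.5789 0.1248 0.1708] [0.5453 0.1239 0.1386]
holder face 4 [0.5398 0.1268 0.1622] [0.5398 0.1268 0.1622]
side crop origin 187 106 scale 5.0
top crop origin 157 181 scale 5.0
```

View pics/end.png

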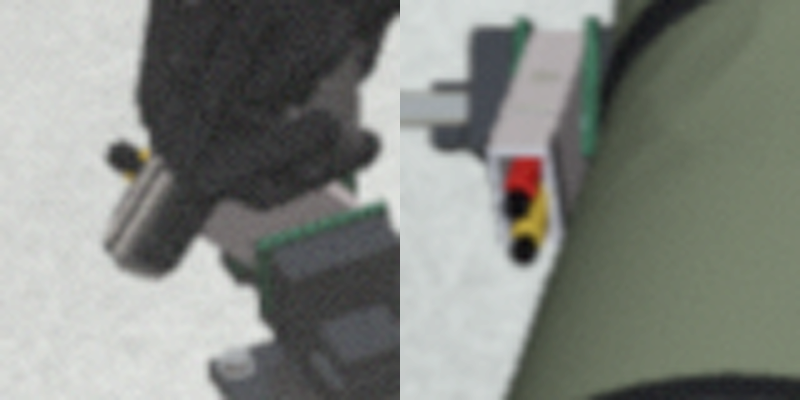

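The top view shows both drivers seated, with caps at (515,207) and (523,248). The gripper still hides the side view, so I'll clear it and check once more.

Call:
carry_out:
  targets:
    - [0,40,-10,0,0,0,255]
    - [0,40,-10,0,0,0,255]
    - [0,40,0,0,0,0,255]
    - [0,40,0,0,0,0,255]
    - [0,0,0,0,0,0,255]

```text
clock: 21.5
position: [0.4936, -0.1927, 0.2505]
tool_rot: [3.141, 0.667, -0.007]
force: [-0.4, -1.1, -0.7]
grip_width: -0.0
```

Call:
carry_out:
  targets:
    - [-40,0,-20,0,0,0,255]
    - [-40,0,-20,0,0,0,255]
    - [0,0,0,0,0,0,255]
    - [0,0,0,0,0,0,255]
    - [0,0,0,0,0,0,255]

```text
clock: 21.92
position: [0.4594, -0.1851, 0.3259]
tool_rot: [-3.136, 0.665, 0.005]
force: [0.3, 0.2, 0.2]
grip_width: -0.0002
```

```bash
python3 - <<'E'
from nav import *
hold();f=bot.grab_frame("side");np.savez("fin.npz",**f);cap(f,.009,"red");cap(f,-.013,"yellow")
for c in(load("side0.npz"),f):
    C=cloud(c);m=(C[...,0]>.5)&(C[...,0]<.58)&(C[...,1]>.118)&(C[...,1]<.127)&(C[...,2]>.125);P=C[m];print("holder face",len(P),P[P[:,2].argmax()].round(4) if len(P) else "",P[P[:,0].argmin()].round(4) if len(P) else "")
E
```

```text
clk 21.92 TCP xh,y,zh mm [  39.8 -320.1  195.3] F [ 0.3  0.2 -0.1] pitch 0.665 w -0.0002 q6 1.8
stand-out max/98% zh 0.0256 0.0236 n 66 colour zh 0.0153 xh 0.0098 y 0.1305
stand-out max/98% zh 0.0243 0.0234 n 62 colour zh 0.0148 xh -0.0132 y 0.1296
holder face 178 [0.5789 0.1248 0.1708] [0.5453 0.1239 0.1386]
holder face 180 [0.5528 0.126  0.1812] [0.5373 0.1268 0.1605]
```

```bash
python3 -c "
from workcell import bot
print(bot.job_done())"
```

```text
the job is handed in; nothing more can be done
None
```

Both screwdrivers are blade down on the bottom of the holder: yellow in the lower bay, red in the upper. I put each one in past its spring, released it, and pushed it home with the side of the closed fingers. The job is handed in at about 22 s; no verdict came back.

**Seating:** In the last depth check both caps stood 23.4–23.6 mm out (95th percentile) against the 24 mm expected. Each push ended on a hard stop, at about 40 N for yellow and 26 N for red. The gripper was about 0.3 m clear.

**Holder:** I did not get a clean check that it hadn't moved. My before-and-after comparison of its side face failed because the screwdrivers showed up in the same region. The caps' stand-out still agreed with the starting fit to about 1 mm, and the largest side load I measured on the holder was about 3 N.

**Other checks:**
- Red's position in the gripper disagreed between depth fits by up to about 14 mm at the tip. I went by the close-up image instead, which matched the predicted tip position.
- Yellow was gripped right at the fingertips, but it held.
- I did not measure the sound processor, tweezers, denture cup or vial again, though no move went near them.

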